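Cross-tighten the bilge pump flange with the T-key

ROBOT

A 7-joint arm with a two-finger parallel gripper is mounted at the origin on the work surface. World frame = base frame: x ahead of the robot, y to its left, z up, the work surface at z = 0. Lengths are in mm, angles in rad, forces in N, time in s.
With the tool pointing down it reaches from about 400 to 925 mm from the base axis. Payload 4.1 kg.
Tool frame: the origin (TCP) lies on the centre line of the jaws, within the pads' length; the fingertips stand 17 mm ahead of it and the grasp point (between the pads) lies 2 mm behind it; z points along the fingers, y is the line along which they close (so a half turn about z gives the same grasp; the last joint's range is limited). The gripper opens to 85 mm and grips with 20 to 120 N. Pads are 22 mm wide; open, the fingers measure 114 mm over their backs; the gripper's body (76 mm by 85 mm) begins 54 mm behind the grasp point. The pads swing forward as they close: fully open they stand 13 mm farther back than shut.
Start: joints at [1.015, 0.398, 0.045, 1.537, -0.019, 1.207, -0.051], TCP at [286.74, -583.37, 248.347] pointing down, gripper open.
Joint ranges: [-2.82, 2.82], [-0.49, 2.23], [-1.37, 1.46], [0, 2.46], [-1.36, 4.5], [0.23, 2], [-2.94, 2.94]. Speed limits (rad/s): [2.57, 2.57, 3.14, 3.14, 3.14, 3.14, 3.14].

INTERFACE

Orientations are given as a rotation vector (axis times angle).
In Python, from bench import r, vision, ticket gives the robot as it stands.
- The arm moves only by the tool send_rows, never from a script. Its argument "plan" is a list of rows, each a list of 3 entries, a list of its own where there are three numbers: the shift along the tool's x, y, z in m, then the turn about the tool's z in degrees, then the finger opening in m, from 0 to 0.0854. In form: [[[x, y, z], spin, jaw], ...]. A call has 1 to 10 rows; each row shifts and turns the commanded pose from where the row before left it, along the tool's axes as they then stand; what a row does not reach is not made up. A row lasts 1/12 s, in which the tool goes at most 41.7 mm and 7.16 degrees, less where a joint would pass 70% of its speed; a pose out of reach is approached as far as the arm can. A call with a gripper value outside its range is refused whole. The fingers move at their own pace and stop on an object; "newtons" is the grip in N (left out, the last holds). Time passes only in rows, so rows that do not move let the fingers close. It gives the time, the measured TCP pose, the force, the opening and the grip force at its end, in the units of the state.
- r.observe(): the state, without advancing time (a new reading comes with each control period).
- vision.capture(name): name is "scene" or "top" or "wrist"; returns a dict with "image" (480x640x3 uint8, red, green, blue), "K" (3x3 intrinsics, pixels), "dist" ([k1, k2, p1, p2, k3] as OpenCV has them; the pictures are not rectified), "T" (4x4, takes a point from camera to world coordinates). Camera axes: x right, y up, looking along -z (the intrinsics and any distortion apply to the point x, -y, -z); pixel columns grow to the right and rows downward; lengths in mm; the calibration is good to about 2 mm. A picture is of the moment at which its call begins. There is no depth.
- ticket.finish_job(): hands the job in; it is judged then, once.
The state is a dict: "t": time; "joint_pos": joint angles; "qvel": joint speeds; "tau": joint torques, N m; "position": TCP position; "orientation": TCP orientation; "contact_force": force on the tool from outside, world axes, zero at the start; "wrist_torque": the same for the moment, N m; "grip_width": opening from 0.0 (shut) to 1.0 (fully open); "gripper_force": force on a finger pad.
Only numpy, scipy, OpenCV 4.12 (cv2) and the standard library are available. Lean on these libraries where they do the work, as an engineer would, in place of code of your own. Each camera call takes 0.05 s, during which the arm holds its last target. There are 200 camera calls.

TASK

Take the T-handled socket key from the tray and tighten the four square-headed bolts of the pump flange with it, clockwise and in cross order (one bolt, then the one opposite, then the other opposite pair): first go round all four giving each about a twelfth of a turn (30 degrees), then go round again in cross order turning each until it stops. Finally stand the key upright back in the tray and let go, keeping it from falling over on the way; touch the pump and its bolts only with the key, and do not shift or tip the spare bolt, tin, jar or hammer.

Things in the scene. Friction and masses are not known exactly. Their poses are not given: they have to be found in the camera images.
- pump: Black plastic bilge pump with a red band, fixed. Origin at the centre of its underside, z up. Round flange, 176 mm diameter, top face 75 mm above the bench; in its middle a hose tail (max 52 mm diameter) stands to 115 mm above the bench. Level 28 mm pipe stub under the flange along the pump's +x. Four square-headed bolts on the flange, 62 mm from its axis, on the pump's +x, -y, -x, +y axes.
- tray: Shallow dark steel tool tray, fixed, 170 (x) x 140 (y) mm outside, walls 4 mm thick and 18 mm high, floor 4 mm thick. Origin at the centre of its underside. The key starts in its half towards the tray's -x, a spare bolt lies towards its +x end.
- key: Steel T-handled socket key, loose, about 0.35 kg, 123 mm tall, standing on its socket. Origin: centre of the socket's open mouth (foot), z up the shaft. Socket: square tube, 37 mm outside, 27 mm inside, 26 mm deep, flats square to key x and y. Handle: flat bar 70 mm along key x, 14 mm thick along y, 22 mm high, its middle 112 mm above the origin: pinch it there from above, across y.
- spare_bolt: Bystander: loose dark steel hex bolt, 86 mm long, head 24 mm wide, lying in the tray along the tray's y. Origin under the middle of its shank.
- tin: Bystander: upright tin, 56 mm diameter, 140 mm tall, on the bench between pump and tray. Origin at its underside.
- jar: Bystander: clear jar with a white lid, 60 mm diameter, 75 mm tall, on the bench on the robot's side of the work. Origin at its underside.
- mallet: Bystander: hammer lying on the bench to the robot's left, outside the work. Origin under it.
- head_a (a point): Square steel head of bolt a, on the pump's own +x side (the side of the horizontal pipe); turns with it. Origin on its axis in the flange's top face, z up. 24 x 24 mm, sides square to its x and y, from 2 to 16 mm above the origin (washer below), then tapering to 13 x 13 mm at 24 mm. At joint 0 two sides face the pump's axis. The socket fits in four ways, 90 degrees apart, 1.5 mm play each side: from centred it turns about 0.13 rad before driving the head.
- bolt_a (a joint): Bolt a: joint value is how far it is turned clockwise (seen from above), in rad: starts between 0 and 0.2, comes to a hard stop (fully tight) at 1.2. Stiff: 0.22 N m of friction, stays where it is left.
- head_b (a point): Square steel head of bolt b, next clockwise from a (pump's -y side); turns with it. Origin on its axis in the flange's top face, z up. 24 x 24 mm, sides square to its x and y, from 2 to 16 mm above the origin (washer below), then tapering to 13 x 13 mm at 24 mm. At joint 0 two sides face the pump's axis. The socket fits in four ways, 90 degrees apart, 1.5 mm play each side: from centred it turns about 0.13 rad before driving the head.
- bolt_b (a joint): Bolt b: joint value is how far it is turned clockwise (seen from above), in rad: starts between 0 and 0.2, comes to a hard stop (fully tight) at 1.2. Stiff: 0.22 N m of friction, stays where it is left.
- head_c (a point): Square steel head of bolt c, opposite a (pump's -x side); turns with it. Origin on its axis in the flange's top face, z up. 24 x 24 mm, sides square to its x and y, from 2 to 16 mm above the origin (washer below), then tapering to 13 x 13 mm at 24 mm. At joint 0 two sides face the pump's axis. The socket fits in four ways, 90 degrees apart, 1.5 mm play each side: from centred it turns about 0.13 rad before driving the head.
- bolt_c (a joint): Bolt c: joint value is how far it is turned clockwise (seen from above), in rad: starts between 0 and 0.2, comes to a hard stop (fully tight) at 1.2. Stiff: 0.22 N m of friction, stays where it is left.
- head_d (a point): Square steel head of bolt d, opposite b (pump's +y side); turns with it. Origin on its axis in the flange's top face, z up. 24 x 24 mm, sides square to its x and y, from 2 to 16 mm above the origin (washer below), then tapering to 13 x 13 mm at 24 mm. At joint 0 two sides face the pump's axis. The socket fits in four ways, 90 degrees apart, 1.5 mm play each side: from centred it turns about 0.13 rad before driving the head.
- bolt_d (a joint): Bolt d: joint value is how far it is turned clockwise (seen from above), in rad: starts between 0 and 0.2, comes to a hard stop (fully tight) at 1.2. Stiff: 0.22 N m of friction, stays where it is left.
There are look-alikes about, which are no part of the job. What is shaped like the key but purple or red is not meant. Several things have the shape of the pump; the one meant has the colours described above.

How it is judged (in metres and radians):
On the way, in this order (a step that is already met when the one before it is completed fails the run):
1. first round done: all four bolts turned on, to between 0.32 and 0.9 rad (value of joint bolt_a between 0.32 and 0.9 rad and value of joint bolt_b between 0.32 and 0.9 rad and value of joint bolt_c between 0.32 and 0.9 rad and value of joint bolt_d between 0.32 and 0.9 rad), for 0.1 s.
2. second round done: all four bolts tight, beyond 1.05 rad (value of joint each of bolt_a, bolt_b, bolt_c, bolt_d above 1.05 rad), for 0.1 s.
At the end, for the whole second after the job is handed in: all four bolts are beyond 1.05 rad (stop at 1.2), and the key stands on the tray's floor (its foot within 5 mm of it), upright within 0.1 rad, released and at rest (all of step 2 and x of key in the frame of tray between -0.08 and 0.08 m and y of key in the frame of tray between -0.065 and 0.065 m and z of key in the frame of tray below 0.009 m and angle between key's own z axis and vertical below 0.1 rad and linear speed of key below 0.02 m/s and contact force between the fingers and key below 0.1 N); the robot touches nothing.
It fails at once if a bolt is turned beyond 0.9 rad while another is still below 0.32 rad (rounds skipped) (value of joint any of bolt_a, bolt_b, bolt_c, bolt_d above 0.9 rad and value of joint any of bolt_a, bolt_b, bolt_c, bolt_d below 0.32 rad).
It fails at once if out of cross order: two neighbouring bolts are beyond 0.3 rad (first round) or beyond 0.9 rad (second round) while the other two are below it ((value of joint each of bolt_a, bolt_b above 0.3 rad and value of joint each of bolt_c, bolt_d below 0.3 rad) or (value of joint each of bolt_b, bolt_c above 0.3 rad and value of joint each of bolt_d, bolt_a below 0.3 rad) or (value of joint each of bolt_c, bolt_d above 0.3 rad and value of joint each of bolt_a, bolt_b below 0.3 rad) or (value of joint each of bolt_d, bolt_a above 0.3 rad and value of joint each of bolt_b, bolt_c below 0.3 rad) or (value of joint each of bolt_a, bolt_b above 0.9 rad and value of joint each of bolt_c, bolt_d below 0.9 rad) or (value of joint each of bolt_b, bolt_c above 0.9 rad and value of joint each of bolt_d, bolt_a below 0.9 rad) or (value of joint each of bolt_c, bolt_d above 0.9 rad and value of joint each of bolt_a, bolt_b below 0.9 rad) or (value of joint each of bolt_d, bolt_a above 0.9 rad and value of joint each of bolt_b, bolt_c below 0.9 rad)).
It fails at once if the robot touches the pump or its bolts itself instead of with the key (over 2 N) (contact force between any of the fingers, the arm and pump above 2 N).
It fails at once if the key falls over (tilts more than 0.6 rad) (angle between key's own z axis and vertical above 0.6 rad).
It fails at once if the spare bolt, tin, jar or hammer is shifted more than 20 mm, or the tin or jar tipped more than 0.3 rad (distance of any of spare_bolt, tin, jar, mallet from where it was at the start of the episode above 0.02 m or angle between any of tin, jar's own z axis and vertical above 0.3 rad).
It also fails if it takes over 72 s, if anything falls off the work surface, if the arm or the gripper's body presses on something with over 40 N, if the wrist force passes 120 N, or if a joint passes its speed limit or range.

## Working session

There is one attempt and no reset: what is moved stays moved. The work goes in short steps, Python scripts to look and compute and a tool call to move; the robot and the scene stay as the last step left them, time stands still between calls to the robot, and variables do not carry over. Pictures are saved under pics/ and viewed, at most 10 in all, crops included, and the job is handed in when it is done.

Besides the shell and the picture viewer there is one more tool, called after ">>>" as name(argument=value, ...) on one line, values as JSON. send_rows: Moves the arm, as the interface text tells. Its arguments: {"type":"object","properties":{"plan":{"type":"array","items":{"type":"array"}},"newtons":{"type":"number"}},"required":["plan"]}

```bash
mkdir -p pics; ls
python3 - <<'E'
from bench import r,vision
import cv2,numpy as np
for n in("scene","top"):
    c=vision.capture(n); cv2.imwrite(f"pics/{n}0.png",c["image"][:,:,::-1]); np.savez(f"{n}0.npz",**c)
    print(n,c["K"].tolist(),c["dist"],c["T"].round(3).tolist())
print(r.observe())
E
```

```text
pics
scene [[609.6780817721574, 0.0, 314.5740860803477], [0.0, 609.6780817721574, 241.65810120225836], [0.0, 0.0, 1.0]] [-0.10158765  0.          0.          0.          0.        ] [[0.66, -0.481, 0.577, 1234.486], [0.751, 0.422, -0.507, -538.803], [0.001, 0.768, 0.64, 803.342], [0.0, 0.0, 0.0, 1.0]]
top [[452.51366556875575, 0.0, 314.4936692655517], [0.0, 452.51366556875575, 234.07967117162153], [0.0, 0.0, 1.0]] [-0.00864894  0.          0.          0.          0.        ] [[0.013, 0.984, -0.175, 415.782], [-1.0, 0.012, -0.011, 26.154], [-0.009, 0.176, 0.984, 1049.801], [0.0, 0.0, 0.0, 1.0]]
{'t': 0.1, 'joint_pos': array([ 1.0149829 ,  0.39911154,  0.04504054,  1.5377302 , -0.01871289,
        1.20691882, -0.05067673]), 'qvel': array([-0.00132537, -0.00248745,  0.00186196, -0.00270685,  0.00090116,
        0.00108834,  0.00045245]), 'tau': array([ 3.29489776e-03, -4.76266944e+01,  1.36984650e+00, -2.54954606e+01,
        1.18625339e-02,  5.03413044e-03,  1.98219442e-05]), 'position': array([ 286.4991082 , -582.85874188,  247.3822032 ]), 'orientation': array([-3.05832607e+00, -7.11153783e-01,  7.88340278e-04]), 'contact_force': array([-0.60186229,  0.98062942, -0.07692603]), 'wrist_torque': array([-0.05540847,  0.00409759, -0.05890126]), 'gripper_force': 0.0, 'grip_width': 1.0002520722560588}
```

View pics/scene0.png

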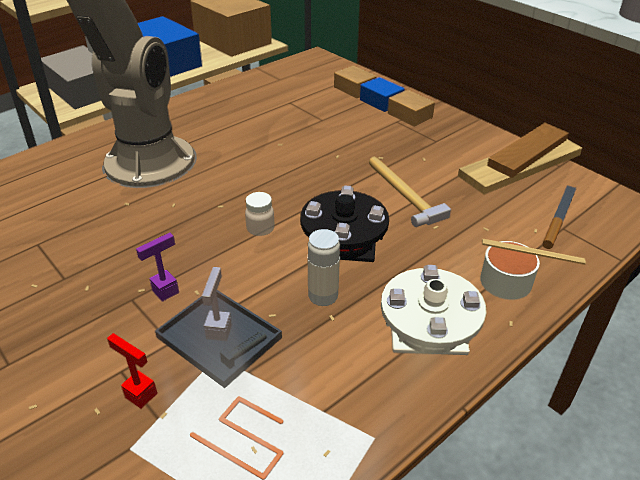

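View pics/top0.png

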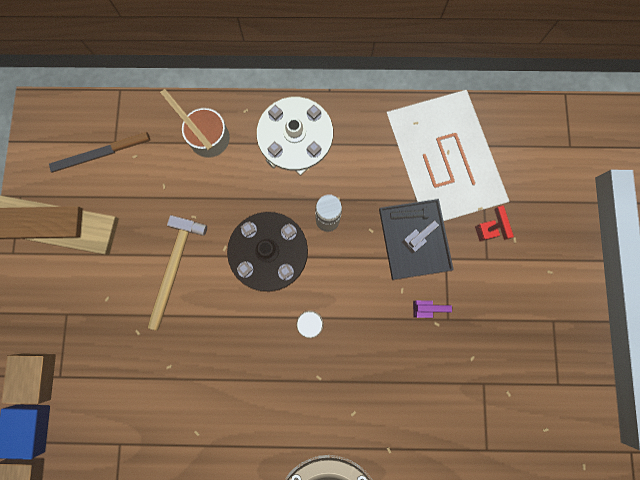

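The scene view shows the black pump at about (345,215), with the tin in front at (323,268). The grey key stands in the tray at (215,300), the jar is at (259,213), and the purple and red keys are decoys. In the top view, the pump is at (267,250) with heads at (249,230), (289,232), (286,271) and (245,269). The key's handle is near (425,233), the tray is at (416,240), and the tin is at (329,210).

```bash
cat > h.py <<'E'
import numpy as np,cv2
from scipy.spatial.transform import Rotation as R
def proj(c,P):
    T=c["T"];p=(np.atleast_2d(P)-T[:3,3])@T[:3,:3]
    p=p*[1,-1,-1]
    return cv2.projectPoints(p.reshape(-1,1,3),np.zeros(3),np.zeros(3),c["K"],c["dist"])[0][:,0]
def ray(c,uv):
    uv=np.array(uv,float).reshape(-1,1,2)
    n=cv2.undistortPoints(uv,c["K"],c["dist"])[:,0]
    d=np.c_[n[:,0],-n[:,1],-np.ones(len(n))]@c["T"][:3,:3].T
    return c["T"][:3,3],d
def plane(c,uv,z):
    o,d=ray(c,uv); return o+d*((z-o[2])/d[:,2])[:,None]
def rect(c,mask,z):
    # contour of largest blob -> plane -> minAreaRect: centre,size,angle
    cs=cv2.findContours(mask.astype(np.uint8),0,cv2.CHAIN_APPROX_NONE)[0]
    k=max(cs,key=cv2.contourArea)
    p=plane(c,k[:,0].astype(float),z)[:,:2].astype(np.float32)
    return cv2.minAreaRect(p),k
def snap(name,tag):
    from bench import vision
    c=vision.capture(name); np.savez(f"{tag}.npz",**c); cv2.imwrite(f"pics/{tag}.png",c["image"][:,:,::-1]); return c
E
python3 - <<'E'
from h import *
c=dict(np.load("top0.npz"));s=dict(np.load("scene0.npz"))
im=c["image"];hsv=cv2.cvtColor(im,cv2.COLOR_RGB2HSV)
for n,uv,z in[("heads",[(249,230),(289,232),(286,271),(245,269)],96),("pump rim L,R,T,B",[(228,250),(308,250),(268,211),(268,291)],75),
 ("tray",[(380,208),(438,200),(453,269),(393,279)],18),("key",[(423,235)],123),("tin",[(329,204)],140),("jar",[(310,325)],75),("mal",[(187,225)],20)]:
    print(n,plane(c,uv,z).round(0)[:,:2].tolist())
g=(hsv[...,1]<60)&(hsv[...,2]>105)
m=np.zeros_like(g);m[205:265,395:445]=g[205:265,395:445]
(r,k)=rect(c,m,123);print("key blob",r,k[:,0].min(0),k[:,0].max(0))
cv2.imwrite("pics/keycrop.png",cv2.resize(im[195:295,215:460,::-1],None,fx=3.2,fy=3.2,interpolation=cv2.INTER_CUBIC))
o=c["T"]@c["T"] 
w=snap("wrist","w0");print(w["T"].round(3).tolist(),w["K"].tolist(),w["dist"])
E
```

```text
heads [[593.0, 178.0], [590.0, 92.0], [506.0, 96.0], [509.0, 183.0]]
pump rim L,R,T,B [[552.0, 225.0], [554.0, 51.0], [640.0, 141.0], [464.0, 135.0]]
tray [[663.0, -115.0], [684.0, -251.0], [522.0, -279.0], [498.0, -142.0]]
key [[582.0, -189.0]]
tin [[641.0, 7.0]]
jar [[394.0, 44.0]]
mal [[617.0, 335.0]]
key blob ((584.896728515625, -188.05905151367188), (34.24462127685547, 76.08377838134766), 40.89535140991211) [405 220] [438 251]
[[0.442, 0.853, 0.278, 356.767], [-0.897, 0.42, 0.136, -548.239], [-0.001, -0.31, 0.951, 372.943], [0.0, 0.0, 0.0, 1.0]] [[361.5302986914405, 0.0, 321.9975253935177], [0.0, 361.5302986914405, 238.24232851548638], [0.0, 0.0, 1.0]] [0.01520565 0.         0.         0.         0.        ]
```

View pics/keycrop.png

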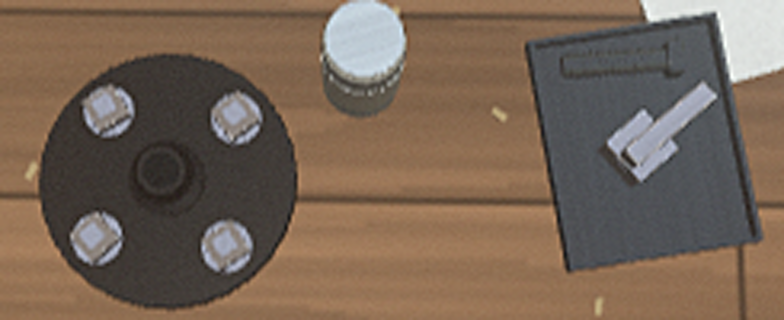

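The crop shows the handle running from (628,158) to (712,88) in the crop, about -49° in the world. The four heads match a pump centred near (550,138), with bolt axes at about 42.5° modulo 90.

```bash
cat >> h.py <<'E'
def pose(o=None):
    from bench import r
    o=o or r.observe(); M=R.from_rotvec(o["orientation"]).as_matrix()
    return np.array(o["position"]),M,o
def go(x=None,y=None,z=None,yaw=None):
    """remaining: tool-frame shift in m, then spin deg; yaw=world angle (deg) of tool y, mod 180"""
    p,M,o=pose(); yt=np.degrees(np.arctan2(M[1,1],M[0,1]))
    t=np.array([p[i] if v is None else v for i,v in enumerate((x,y,z))])
    s=M.T@(t-p)/1000
    sp=0 if yaw is None else -((yaw-yt+90)%180-90)
    print("t %.2f pos %s yaw %.2f tilt %.2f j7 %.2f | shift %s |%.3f| spin %.2f F %s Tz %.2f w %.3f g %.1f"%(o["t"],p.round(1),yt,np.degrees(np.arccos(-M[2,2])),o["joint_pos"][6],s.round(4),np.linalg.norm(s),sp,o["contact_force"].round(1),o["wrist_torque"][2],o["grip_width"],o["gripper_force"]))
E
python3 - <<'E'
from h import *
p,M,o=pose();print(M.round(3))
go(585,-188,250,41)
E
```

```text
[[ 0.897  0.441 -0.001]
 [ 0.441 -0.897  0.001]
 [-0.    -0.001 -1.   ]]
t 0.15 pos [ 286.5 -582.9  247.5] yaw -63.82 tilt 0.08 j7 -0.05 | shift [ 0.4421 -0.2227 -0.0022] |0.495| spin 75.18 F [ 0.1  0.7 -0.5] Tz 0.00 w 0.998 g 0.0
```

>>> send_rows(plan=[[[0.0276,-0.0139,0],0,0.085],[[0.0276,-0.0139,0],0,0.085],[[0.0276,-0.0139,0],0,0.085],[[0.0276,-0.0139,0],0,0.085],[[0.0276,-0.0139,0],0,0.085],[[0.0276,-0.0139,0],0,0.085],[[0.0276,-0.0139,0],0,0.085],[[0.0276,-0.0139,0],0,0.085]])

```text
t: 0.82
position: [436.4, -384.7, 248.1]
orientation: [-3.06, -0.711, 0.0]
contact_force: [0.3, -0.1, -0.2]
grip_width: 0.995
gripper_force: 0.0
```

>>> send_rows(plan=[[[0.0276,-0.0139,0],0,0.085],[[0.0276,-0.0139,0],0,0.085],[[0.0276,-0.0139,0],0,0.085],[[0.0276,-0.0139,0],0,0.085],[[0.0276,-0.0139,0],0,0.085],[[0.0276,-0.0139,0],0,0.085],[[0.0276,-0.0139,0],0,0.085],[[0.0276,-0.0139,0],0,0.085]])

```text
t: 1.48
position: [585.4, -187.7, 248.1]
orientation: [-3.06, -0.711, 0.001]
contact_force: [0.6, -0.6, 0.2]
grip_width: 0.993
gripper_force: 0.0
```

>>> send_rows(plan=[[[0,0,0],7,0.085],[[0,0,0],7,0.085],[[0,0,0],7,0.085],[[0,0,0],7,0.085],[[0,0,0],7,0.085],[[0,0,0],7,0.085],[[0,0,0],7,0.085],[[0,0,0],7,0.085],[[0,0,0],7,0.085],[[0,0,0],7,0.085]])

```text
t: 2.32
position: [584.7, -188.9, 247.9]
orientation: [2.911, -1.181, -0.001]
contact_force: [0.6, 1.0, -0.9]
grip_width: 0.992
gripper_force: 0.0
```

>>> send_rows(plan=[[[0,0,0],5,0.085],[[0,0,0],0,0.085],[[0,0,0],0,0.085]])

```text
t: 2.57
position: [584.8, -188.8, 248.0]
orientation: [2.862, -1.295, -0.001]
contact_force: [-0.2, 0.6, -0.2]
grip_width: 0.994
gripper_force: 0.0
```

Run:
```python
from h import *
go(585,-188,250,41)
c=snap("wrist","w1")
print(proj(c,[[585,-188,127],[550,138,80],[582,-195,4]]).round(0), c["T"][:3,3])
```

```text
t 2.57 pos [ 584.8 -188.8  248. ] yaw -138.68 tilt 0.03 j7 -2.17 | shift [-0.0005 -0.0007 -0.002 ] |0.002| spin 0.32 F [-0.2  0.6 -0.2] Tz -0.02 w 0.994 g 0.0
[[319. 237.]
 [141. 465.]
 [327. 198.]] [ 636.28246574 -248.19507377  373.57015808]
```

View pics/w1.png

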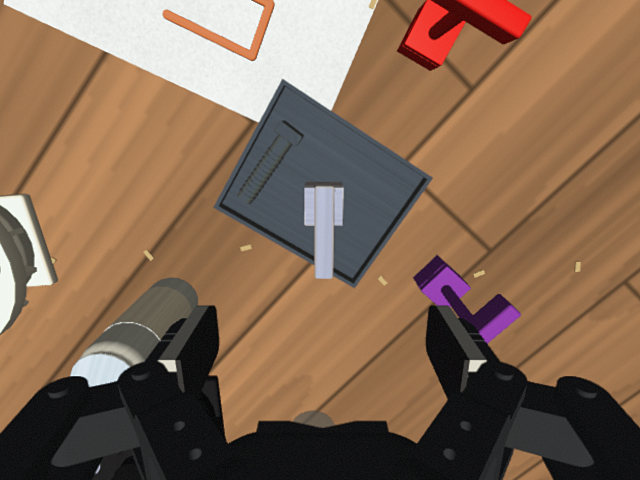

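In the wrist view the handle is vertical, aligned with the tool x axis, from (324,186) to (324,278). The socket is at (323,205). The last joint is near its negative end, so I'll spin a half turn back and look at the pump on the way.

>>> send_rows(plan=[[[0,0,0],-7,0.085],[[0,0,0],-7,0.085],[[0,0,0],-7,0.085],[[0,0,0],-7,0.085],[[0,0,0],-7,0.085],[[0,0,0],-7,0.085],[[0,0,0],-7,0.085],[[0,0,0],-7,0.085],[[0,0,0],-7,0.085],[[0,0,0],-7,0.085]])

```text
t: 3.45
position: [584.8, -189.0, 248.2]
orientation: [-3.086, -0.589, 0.0]
contact_force: [0.2, -0.9, 0.3]
grip_width: 0.997
gripper_force: 0.0
```

>>> send_rows(plan=[[[0,0,0],-7,0.085],[[0,0,0],-7,0.085],[[0,0,0],-7,0.085],[[0,0,0],-7,0.085],[[0,0,0],-7,0.085],[[0,0,0],-7,0.085],[[0,0,0],-7,0.085],[[0,0,0],-7,0.085],[[0,0,0],-7,0.085],[[0,0,0],-7,0.085]])

```text
t: 4.28
position: [584.8, -189.1, 248.2]
orientation: [-2.19, -2.252, 0.0]
contact_force: [-0.7, 0.3, -0.0]
grip_width: 0.993
gripper_force: 0.0
```

>>> send_rows(plan=[[[0,0,0],-7,0.085],[[0,0,0],-7,0.085],[[0,0,0],-7,0.085],[[0,0,0],-7,0.085],[[0,0,0],-7,0.085],[[0,0,0],-5,0.085],[[0,0,0],0,0.085],[[0,0,0],0,0.085]])

```text
t: 4.95
position: [584.8, -189.2, 248.2]
orientation: [-1.301, -2.86, -0.0]
contact_force: [0.4, -0.1, -0.3]
grip_width: 0.993
gripper_force: 0.0
```

Run:
```python
from h import *
go(550,138,250,41)
c=snap("wrist","w2")
hsv=cv2.cvtColor(c["image"],cv2.COLOR_RGB2HSV); print(proj(c,[[585,-188,127]]).round(0))
u,v=proj(c,[[585,-188,127]])[0].astype(int)
for dv in(-30,-15,0,15,30): print(hsv[v+dv,u-20:u+21:2,2],hsv[v+dv,u,1])
```

```text
t 4.95 pos [ 584.8 -189.2  248.2] yaw 41.08 tilt 0.00 j7 0.81 | shift [ 0.2695  0.1888 -0.0017] |0.329| spin 0.08 F [ 0.4 -0.1 -0.3] Tz -0.02 w 0.993 g 0.0
[[325. 236.]]
[212 211 214 177 182 204 205 204 203 208 212 212 203 159 214 213 213 216
 163  89  93] 32
[216 213 213 191 179 205 203 202 205 210 209 211 200 170 214 213 214 217
 166  90  91] 32
[ 97  93  93  83 180 205 205 204 207 211 211 211 200 138  92  93  96  94
  96  95  92] 31
[ 94  96  93  90 173 205 201 203 206 212 211 211 196 130  93  92  92  94
  94  92  94] 31
[ 97  93  96  93 168 204 203 204 210 215 213 211 194 119  94  97  94  95
  71  81  97] 32
```

>>> send_rows(plan=[[[0.027,0.0189,0],0,0.085],[[0.027,0.0189,0],0,0.085],[[0.027,0.0189,0],0,0.085],[[0.027,0.0189,0],0,0.085],[[0.027,0.0189,0],0,0.085],[[0.027,0.0189,0],0,0.085],[[0.027,0.0189,0],0,0.085],[[0.027,0.0189,0],0,0.085],[[0.027,0.0189,0],0,0.085],[[0.027,0.0189,0],0,0.085]])

```text
t: 5.83
position: [549.1, 140.2, 248.5]
orientation: [1.3, 2.859, -0.0]
contact_force: [0.6, -0.6, -0.1]
grip_width: 0.996
gripper_force: 0.0
```

>>> send_rows(plan=[[[0,0,0],0,0.085],[[0,0,0],0,0.085]])

```text
t: 6.0
position: [548.7, 141.6, 248.6]
orientation: [1.292, 2.864, 0.001]
contact_force: [0.2, 0.0, 0.6]
grip_width: 0.994
gripper_force: 0.0
```

Run:
```python
from h import *
go(585,-189,250,41)
c=snap("wrist","w3")
print(proj(c,[[593,178,99],[590,92,99],[506,96,99],[509,183,99]]).round(0))
c=dict(np.load("w2.npz"));hsv=cv2.cvtColor(c["image"],cv2.COLOR_RGB2HSV)
g=(hsv[...,1]<60)&(hsv[...,2]>120);m=np.zeros_like(g);m[150:330,270:380]=g[150:330,270:380]
# handle: rows outside socket; widths per row
for v in range(150,330,10):
    x=np.flatnonzero(m[v]); 
    if len(x): print(v,x.min(),x.max(),end="; ")
```

```text
t 6.00 pos [548.7 141.6 248.6] yaw 41.43 tilt 0.05 j7 0.22 | shift [-0.2719 -0.1916 -0.0017] |0.333| spin 0.43 F [0.2 0.  0.6] Tz -0.00 w 0.994 g 0.0
[[395. 229.]
 [321. 300.]
 [245. 234.]
 [320. 152.]]
200 302 340; 210 302 340; 220 302 340; 230 311 330; 240 311 330; 250 311 330; 260 311 330; 270 312 329; 280 312 379; 290 309 379; 300 305 379; 310 300 379; 320 295 372;
```

View pics/w3.png

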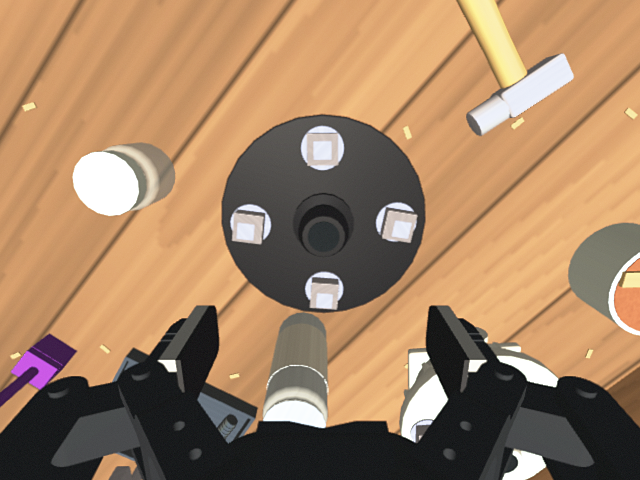

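The wrist view shows the pump flange centred near (324,213). The heads are at about (322,149), (399,229), (324,295) and (248,229), the tin is at the bottom at (296,390), and the jar is at (107,183). Next I measure the head tops and the key's ends.

Run:
```python
from h import *
c=dict(np.load("w3.npz"));im=c["image"];hsv=cv2.cvtColor(im,cv2.COLOR_RGB2HSV)
# flange
d=(hsv[...,2]<75).astype(np.uint8);d[320:]=0
k=max(cv2.findContours(cv2.morphologyEx(d,cv2.MORPH_CLOSE,np.ones((25,25))),0,cv2.CHAIN_APPROX_NONE)[0],key=cv2.contourArea)
p=plane(c,k[:,0],75)[:,:2].astype(np.float32);print("flange ell",cv2.fitEllipse(p))
sat=im.astype(int)
for n,(u,v) in dict(up=(323,148),rt=(399,229),dn=(324,293),lf=(248,229)).items():
    sub=im[v-28:v+29,u-28:u+29]
    print(n,sub[28,::3].tolist()[4:15])
z=np.vstack([np.hstack([cv2.resize(im[v-28:v+29,u-28:u+29,::-1],(380,290),interpolation=cv2.INTER_CUBIC) for u,v in q]) for q in([(323,148),(399,229)],[(324,293),(248,229)])])
cv2.imwrite("pics/heads.png",z)
c=dict(np.load("w2.npz"));hsv=cv2.cvtColor(c["image"],cv2.COLOR_RGB2HSV)
print(hsv[150:300:3,320,2]); print(hsv[150:230:3,306,2])
```

```text
flange ell ((550.290771484375, 139.70172119140625), (171.9198760986328, 172.26910400390625), 56.24939727783203)
up [[211, 201, 200], [209, 195, 189], [219, 217, 223], [235, 239, 249], [234, 238, 248], [231, 235, 247], [231, 234, 246], [233, 237, 248], [223, 221, 228], [207, 194, 187], [211, 201, 200]]
rt [[126, 118, 114], [217, 201, 195], [205, 193, 186], [210, 197, 193], [235, 239, 250], [232, 235, 247], [230, 234, 245], [231, 235, 247], [236, 240, 250], [220, 217, 224], [203, 195, 196]]
dn [[235, 239, 250], [219, 209, 208], [206, 196, 187], [220, 215, 220], [219, 217, 223], [219, 214, 220], [220, 214, 216], [216, 205, 203], [207, 196, 188], [206, 194, 185], [230, 230, 239]]
lf [[203, 200, 210], [211, 197, 188], [236, 240, 252], [231, 235, 246], [230, 234, 246], [233, 237, 248], [237, 240, 250], [229, 231, 243], [213, 200, 192], [210, 197, 189], [175, 162, 156]]
[ 93  92  90  92  94  97  92  92  92  91  94  93  63  62 185 206 204 204
 203 205 205 203 206 206 205 205 206 205 208 206 208 208 208 207 209 208
 207 208 209 210 210 209 210 212 176  87 248 239 240 238]
[ 92  91  95  93  90  92  95  92  92  96  94  95  62  73 211 205 208 204
 209 209 207 212 209 210 212 209 187]
```

View pics/heads.png

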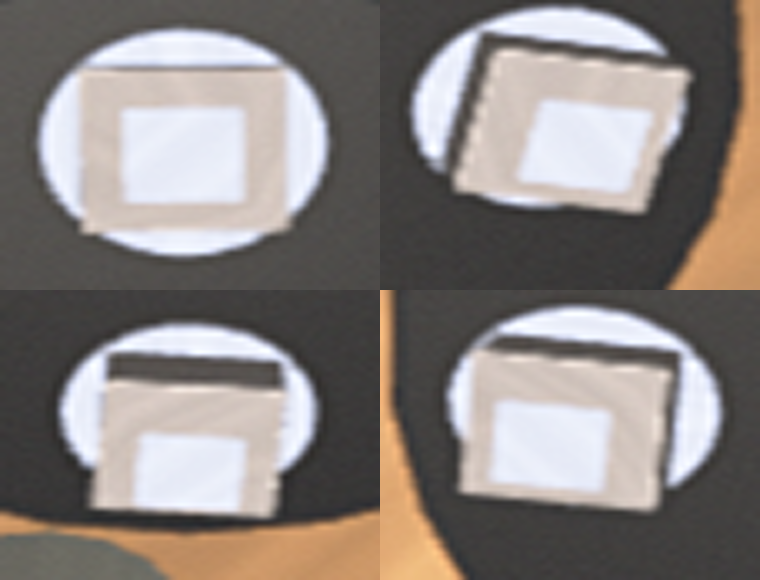

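The head crops show square light tops inside beige tapers. The top head is square to the image, the right one is turned about 8° clockwise, the bottom one about 3° and the left one about 4°.

```bash
cat >> h.py <<'E'
def heads(c,guess):
    im=c["image"];out=[]
    f=4
    for g in guess:
        u,v=proj(c,[[g[0],g[1],93]])[0].round().astype(int)
        s=cv2.resize(im[v-24:v+25,u-24:u+25],None,fx=f,fy=f,interpolation=cv2.INTER_CUBIC).astype(int)
        b=((s[...,0]>s[...,2]+2)&(s.max(2)>165)&(s[...,0]-s[...,2]<45)).astype(np.uint8)
        b=cv2.morphologyEx(b,cv2.MORPH_OPEN,np.ones((9,9)))
        k=max(cv2.findContours(b,0,cv2.CHAIN_APPROX_NONE)[0],key=cv2.contourArea)
        q=k[:,0].astype(float); q=np.c_[(q[:,0]+.5)/f-.5+u-24,(q[:,1]+.5)/f-.5+v-24]
        p=plane(c,q,91)[:,:2].astype(np.float32); r=cv2.minAreaRect(p)
        # inner top
        m=np.zeros_like(b);cv2.drawContours(m,[k],-1,1,-1);m=((m==1)&(s[...,2]>s[...,0]+2)).astype(np.uint8)
        cs=cv2.findContours(m,0,cv2.CHAIN_APPROX_NONE)[0]; t=None
        if cs:
            k2=max(cs,key=cv2.contourArea);q=k2[:,0].astype(float);q=np.c_[(q[:,0]+.5)/f-.5+u-24,(q[:,1]+.5)/f-.5+v-24]
            if len(q)>5: t=cv2.minAreaRect(plane(c,q,99)[:,:2].astype(np.float32))
        out.append((r,t))
        fm=lambda r:"none" if r is None else "c(%.1f %.1f) s(%.1f %.1f) a%.1f"%(*r[0],*r[1],r[2]%90)
        print("base",fm(r)," top",fm(t))
    return out
E
python3 - <<'E'
from h import *
c=dict(np.load("w3.npz"))
h=heads(c,[(593,178),(590,92),(506,96),(509,183)])
P=np.array([r[0] for r,t in h]);print(P.mean(0),np.degrees(np.arctan2(*(P[0]-P[2])[::-1])),np.degrees(np.arctan2(*(P[3]-P[1])[::-1])),np.linalg.norm(P[0]-P[2]),np.linalg.norm(P[1]-P[3]))
c=dict(np.load("w2.npz"))
a=plane(c,[(320.5,245)],127);e=plane(c,[(320.5,191.5),(320.5,281.5)],127);print("line",a,"ends",e,np.linalg.norm(e[0]-e[1]))
s=plane(c,[(302,210),(341,210)],30);print("socket w",np.linalg.norm(s[0]-s[1]),s.mean(0))
hd=plane(c,[(320.5,235),(320.5,265)],127);d=hd[1]-hd[0];print("dir",np.degrees(np.arctan2(d[1],d[0])))
print(plane(c,[(306,190.5),(306,228)],30))
E
```

```text
base c(596.3 181.0) s(24.1 24.0) a31.8  top c(596.7 181.0) s(13.7 13.5) a32.5
base c(592.2 93.7) s(23.6 24.0) a37.4  top none
base c(504.9 97.9) s(23.9 24.0) a34.0  top none
base c(509.0 185.3) s(23.4 23.7) a42.4  top c(509.1 185.2) s(13.5 13.3) a41.5
[550.59201813 139.48779297] 42.2427800096732 132.25780526093558 123.57790749316 123.73714905734937
line [[ 587.01743387 -194.81365204  127.        ]] ends [[ 561.43457212 -165.41999367  127.        ]
 [ 605.93523429 -216.54877804  127.        ]] 67.78245734512126
socket w 38.02229167357472 [ 585.60642485 -192.53962077   30.        ]
dir -48.96461688419653
[[ 561.82717485 -187.87058566   30.        ]
 [ 586.05453679 -216.41742231   30.        ]]
```

>>> send_rows(plan=[[[-0.0274,-0.0194,0],0,0.085],[[-0.0274,-0.0194,0],0,0.085],[[-0.0274,-0.0194,0],0,0.085],[[-0.0274,-0.0194,0],0,0.085],[[-0.0274,-0.0194,0],0,0.085],[[-0.0274,-0.0194,0],0,0.085],[[-0.0274,-0.0194,0],0,0.085],[[-0.0274,-0.0194,0],0,0.085],[[-0.0274,-0.0194,0],0,0.085],[[-0.0274,-0.0194,0],0,0.085]])

```text
t: 6.88
position: [582.9, -199.4, 248.3]
orientation: [1.304, 2.858, -0.002]
contact_force: [-0.1, 0.1, -0.2]
grip_width: 0.991
gripper_force: 0.0
```

>>> send_rows(plan=[[[0,0,0.02],0.4,0.085],[[0,0,0.03],0,0.085],[[0,0,0.03],0,0.085],[[0,0,0],0,0.085],[[0,0,0],0,0.085]])

```text
t: 7.3
position: [582.1, -196.8, 167.0]
orientation: [-1.311, -2.851, 0.002]
contact_force: [-0.2, -0.3, 0.6]
grip_width: 0.993
gripper_force: 0.0
```

Run:
```python
from h import *
go(584.7,-191.8,115,41)
```

```text
t 7.30 pos [ 582.1 -196.8  167. ] yaw 40.62 tilt 0.23 j7 0.78 | shift [0.002  0.0054 0.052 ] |0.052| spin -0.38 F [-0.2 -0.3  0.6] Tz 0.01 w 0.993 g 0.0
```

>>> send_rows(plan=[[[0.001,0.0027,0],-0.4,0.085],[[0.001,0.0027,0],0,0.085],[[0,0,0.02],0,0.085],[[0,0,0.02],0,0.085],[[0,0,0.011],0,0.085],[[0,0,0],0,0.085],[[0,0,0],0,0.085],[[0,0,0],0,0.085]])

```text
t: 7.97
position: [587.8, -190.3, 118.9]
orientation: [1.297, 2.858, 0.001]
contact_force: [1.1, 0.2, 0.1]
grip_width: 0.995
gripper_force: 0.0
```

Run:
```python
from h import *
go(584.7,-191.8,115,41)
```

```text
t 7.97 pos [ 587.8 -190.3  118.9] yaw 41.18 tilt 0.16 j7 0.75 | shift [ 0.0009 -0.0033  0.0039] |0.005| spin 0.18 F [1.1 0.2 0.1] Tz 0.00 w 0.995 g 0.0
```

>>> send_rows(plan=[[[0.001,-0.003,0.003],0,0.085],[[0,0,0],0,0.085],[[0,0,0],0,0.085],[[0,0,0],0,0.085]])

```text
t: 8.3
position: [583.8, -191.6, 114.7]
orientation: [1.298, 2.86, -0.0]
contact_force: [-0.1, -0.5, -0.3]
grip_width: 0.995
gripper_force: 0.0
```

>>> send_rows(plan=[[[0,0,0],0,0.085],[[0,0,0],0,0.085]])

```text
t: 8.47
position: [583.7, -191.5, 114.5]
orientation: [1.298, 2.86, -0.0]
contact_force: [0.3, -0.2, 0.5]
grip_width: 0.99
gripper_force: 0.0
```

Run:
```python
from h import *
go(584.7,-191.8,115,41)
```

```text
t 8.47 pos [ 583.7 -191.5  114.5] yaw 41.17 tilt 0.02 j7 0.75 | shift [-0.0009  0.0005 -0.0005] |0.001| spin 0.17 F [ 0.3 -0.2  0.5] Tz -0.02 w 0.990 g 0.0
```

>>> send_rows(plan=[[[0,0,0],0,0.01],[[0,0,0],0,0.01],[[0,0,0],0,0.01],[[0,0,0],0,0.01],[[0,0,0],0,0.01],[[0,0,0],0,0.01],[[0,0,0],0,0.01],[[0,0,0],0,0.01],[[0,0,0],0,0.01],[[0,0,0],0,0.01]], newtons=80)

```text
t: 9.3
position: [584.0, -191.2, 114.4]
orientation: [1.298, 2.86, 0.001]
contact_force: [0.5, 0.4, -0.3]
grip_width: 0.151
gripper_force: 78.5
```

Run:
```python
from h import *
go(584.7,-191.8,115,41)
```

```text
t 9.30 pos [ 584.  -191.2  114.4] yaw 41.19 tilt 0.05 j7 0.75 | shift [-0.0009  0.0001 -0.0006] |0.001| spin 0.19 F [ 0.5  0.4 -0.3] Tz -0.03 w 0.151 g 78.5
```

>>> send_rows(plan=[[[0,0,-0.01],0,0.01],[[0,0,-0.025],0,0.01],[[0,0,-0.03],0,0.01],[[0,0,-0.03],0,0.01],[[0,0,-0.03],0,0.01],[[0,0,0],0,0.01],[[0,0,0],0,0.01],[[0,0,0],0,0.01]])

```text
t: 9.97
position: [582.1, -191.5, 237.7]
orientation: [-1.297, -2.858, 0.002]
contact_force: [-0.0, -1.0, -4.2]
grip_width: 0.148
gripper_force: 78.5
```

Run:
```python
from h import *
go(505,98,240,34)
c=snap("wrist","w4");p,M,o=pose()
foot=[p+M@np.array([x,y,z]) for x,y,z in[(18.5,18.5,114),(-18.5,18.5,114),(-18.5,-18.5,114),(18.5,-18.5,114),(35,7,-11),(-35,7,-11),(-35,-7,-11),(35,-7,-11)]]
q=proj(c,foot).round(1);print(q)
i=c["image"].copy()
for a in q: cv2.circle(i,tuple(a.astype(int)),2,(255,0,0),-1)
cv2.imwrite("pics/w4c.png",cv2.resize(i[130:330,190:450,::-1],None,fx=3,fy=3))
```

```text
t 9.97 pos [ 582.1 -191.5  237.7] yaw 41.17 tilt 0.21 j7 0.81 | shift [ 0.2687  0.1325 -0.0019] |0.300| spin 7.17 F [-0.  -1.  -4.2] Tz 0.03 w 0.148 g 78.5
[[350.1 214.2]
 [348.8 264.4]
 [297.1 264.4]
 [296.  214.1]
 [344.2 257.4]
 [340.9 421.2]
 [305.8 421.2]
 [303.1 257.3]]
```

View pics/w4c.png

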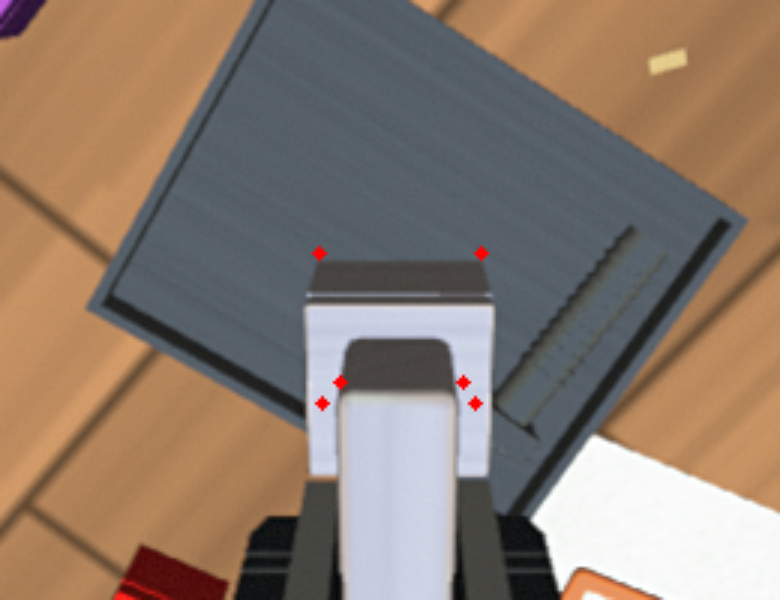

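The crop shows the held key upright. Laterally it agrees with the prediction (red dots) to 0.3 mm. It sits about 1.8 mm towards tool -x.

```bash
cat >> h.py <<'E'
H=[(596.5,181.2),(592.3,93.6),(504.7,97.8),(508.9,185.4)]
OFF=1.8
def bolt(i,z,yaw):
    a=np.radians(yaw); x,y=H[i]; go(x-OFF*np.sin(a),y+OFF*np.cos(a),z,yaw)
E
python3 -c "
from h import *
bolt(2,237,34)"
```

```text
t 10.02 pos [ 581.8 -191.5  237. ] yaw 41.16 tilt 0.28 j7 0.81 | shift [0.2703 0.1326 0.0006] |0.301| spin 7.16 F [-0.2  0.2 -4. ] Tz 0.05 w 0.151 g 78.5
```

>>> send_rows(plan=[[[0.02,0.01,-0.004],0,0.01],[[0.03,0.015,-0.004],0,0.01],[[0.03,0.015,0],0,0.01],[[0.03,0.015,0],0,0.01],[[0.03,0.0145,0],0,0.01],[[0.03,0.0145,0],0,0.01],[[0.03,0.0145,0],0,0.01],[[0.03,0.0145,0],0,0.01],[[0.025,0.0125,0.004],0,0.01],[[0.015,0.007,0.004],0,0.01]])

```text
t: 10.85
position: [503.0, 102.9, 237.7]
orientation: [-1.29, -2.86, 0.0]
contact_force: [0.4, -0.2, -3.8]
grip_width: 0.152
gripper_force: 78.4
```

>>> send_rows(plan=[[[0,0,0],4,0.01],[[0,0,0],3.2,0.01],[[0,0,0],0,0.01],[[0,0,0],0,0.01],[[0,0,0],0,0.01],[[0,0,0],0,0.01]])

```text
t: 11.35
position: [505.4, 98.5, 238.7]
orientation: [-1.475, -2.773, 0.001]
contact_force: [0.3, -0.2, -3.9]
grip_width: 0.151
gripper_force: 78.5
```

```bash
python3 -c "
from h import *
bolt(2,208,34)"
```

```text
t 11.35 pos [505.4  98.5 238.7] yaw 33.98 tilt 0.07 j7 0.19 | shift [ 0.0015 -0.0009  0.0307] |0.031| spin -0.02 F [ 0.3 -0.2 -3.9] Tz 0.01 w 0.151 g 78.5
```

Now descend gently onto the head, watching the force.

>>> send_rows(plan=[[[0.0015,-0.001,0.01],0,0.01],[[0,0,0.015],0,0.01],[[0,0,0.006],0,0.01],[[0,0,0],0,0.01],[[0,0,0],0,0.01],[[0,0,0],0,0.01]])

```text
t: 11.85
position: [504.4, 99.9, 208.7]
orientation: [1.475, 2.773, 0.001]
contact_force: [-0.5, 0.1, -3.7]
grip_width: 0.15
gripper_force: 78.4
```

```bash
python3 -c "
from h import *
bolt(2,188,34)"
```

```text
t 11.85 pos [504.4  99.9 208.7] yaw 33.98 tilt 0.06 j7 0.16 | shift [-0.0001 -0.0009  0.0207] |0.021| spin -0.02 F [-0.5  0.1 -3.7] Tz 0.01 w 0.150 g 78.4
```

>>> send_rows(plan=[[[0,-0.0008,0.004],0,0.01],[[0,0,0.005],0,0.01],[[0,0,0.005],0,0.01],[[0,0,0.005],0,0.01],[[0,0,0],0,0.01],[[0,0,0],0,0.01]])

```text
t: 12.35
position: [503.2, 99.0, 188.9]
orientation: [-1.475, -2.773, 0.001]
contact_force: [-0.2, -1.4, -3.9]
grip_width: 0.148
gripper_force: 78.5
```

```bash
python3 -c "
from h import *
bolt(2,188,34)"
```

```text
t 12.35 pos [503.2  99.  188.9] yaw 33.97 tilt 0.04 j7 0.15 | shift [-0.      0.0006  0.0009] |0.001| spin -0.03 F [-0.2 -1.4 -3.9] Tz -0.04 w 0.148 g 78.5
```

>>> send_rows(plan=[[[0,0.0002,0],4,0.01],[[0,0.0002,0],5,0.01],[[0,0.0002,0],5,0.01],[[0,0.0002,0],5,0.01],[[0,0.0002,0],5,0.01],[[0,0.0001,0],5,0.01],[[0,0.0001,0],5,0.01],[[0,0,0],0,0.01],[[0,0,0],0,0.01],[[0,0,0],0,0.01]])

```text
t: 13.18
position: [505.0, 99.3, 189.5]
orientation: [2.219, 2.222, 0.001]
contact_force: [1.7, -1.5, -3.6]
grip_width: 0.15
gripper_force: 78.5
```

```bash
python3 -c "
from h import *
bolt(2,188,0)"
```

```text
t 13.18 pos [505.   99.3 189.5] yaw 0.06 tilt 0.08 j7 -0.42 | shift [ 0.0003 -0.0003  0.0015] |0.002| spin 0.06 F [ 1.7 -1.5 -3.6] Tz 0.03 w 0.150 g 78.5
```

>>> send_rows(plan=[[[0,-0.0002,0],-7,0.01],[[0,0,-0.012],0,0.01],[[0,0,-0.02],0,0.01],[[0,0,-0.02],0,0.01],[[0.012,0.016,0],0,0.01],[[0.02,0.028,0],0,0.01],[[0.02,0.028,0],0,0.01],[[0.0197,0.028,0],0,0.01],[[0,0,0],-6,0.01],[[0,0,0],-7,0.01]])

```text
t: 14.02
position: [594.8, 186.0, 241.7]
orientation: [-1.793, -2.576, -0.002]
contact_force: [-0.2, -0.3, -4.4]
grip_width: 0.146
gripper_force: 79.4
```

>>> send_rows(plan=[[[0,0,0],-7,0.01],[[0,0,0],-5,0.01],[[0,0,0],0,0.01],[[0,0,0],0,0.01],[[0,0,0],0,0.01],[[0,0,0],0,0.01]])

```text
t: 14.52
position: [594.6, 183.0, 241.6]
orientation: [-1.526, -2.746, 0.0]
contact_force: [0.9, -0.8, -4.3]
grip_width: 0.153
gripper_force: 79.4
```

Run:
```python
from h import *
bolt(0,210,31.8)
c=snap("top","t5");heads(c,H)
c=snap("wrist","w5");heads(c,H)
```

```text
t 14.52 pos [594.6 183.  241.6] yaw 31.87 tilt 0.00 j7 -0.03 | shift [-0.0007  0.0006  0.0316] |0.032| spin 0.07 F [ 0.9 -0.8 -4.3] Tz -0.03 w 0.153 g 79.4Traceback (most recent call last):
  File "<stdin>", line 3, in <module>
  File "h.py", line 42, in heads
    k=max(cv2.findContours(b,0,cv2.CHAIN_APPROX_NONE)[0],key=cv2.contourArea)
ValueError: max() iterable argument is empty
```

Run:
```python
from h import *
c=snap("wrist","w5");print(proj(c,[[*h,93] for h in H]).round(0))
for i in(1,2,3):
    try: print(i);heads(c,[H[i]])
    except Exception as e: print(e)
```

```text
[[324. 230.]
 [265. 311.]
 [173. 256.]
 [228. 166.]]
1
base c(592.3 93.6) s(23.8 24.1) a37.0  top none
2
base c(504.9 97.8) s(24.0 24.2) a8.6  top none
3
base c(509.2 185.4) s(24.1 24.0) a42.2  top c(509.1 185.2) s(13.5 13.5) a41.6
```

Bolt 2 is now at 0.59 rad, as intended. Next is the opposite bolt, 0.

>>> send_rows(plan=[[[-0.0007,0.0006,0.01],0,0.01],[[0,0,0.015],0,0.01],[[0,0,0.008],0,0.01],[[0,0,0],0,0.01],[[0,0,0.004],0,0.01],[[0,0,0.005],0,0.01],[[0,0,0.005],0,0.01],[[0,0,0.005],0,0.01],[[0,0,0],0,0.01],[[0,0,0],0,0.01]])

```text
t: 15.45
position: [595.5, 182.5, 188.9]
orientation: [-1.524, -2.747, 0.001]
contact_force: [-0.2, -1.4, -3.5]
grip_width: 0.148
gripper_force: 79.2
```

```bash
python3 -c "
from h import *
bolt(0,189,0)"
```

```text
t 15.45 pos [595.5 182.5 188.9] yaw 31.97 tilt 0.04 j7 -0.05 | shift [-0.0001  0.0011 -0.0001] |0.001| spin 31.97 F [-0.2 -1.4 -3.5] Tz -0.02 w 0.148 g 79.2
```

>>> send_rows(plan=[[[0,0.0002,0],4,0.01],[[0,0.0002,0],5,0.01],[[0,0.0002,0],5,0.01],[[0,0.0002,0],5,0.01],[[0,0.0002,0],5,0.01],[[0,0.0001,0],5,0.01],[[0,0,0],3,0.01],[[0,0,0],0,0.01],[[0,0,0],0,0.01],[[0,0,0],0,0.01]])

```text
t: 16.28
position: [597.1, 182.6, 189.6]
orientation: [2.22, 2.221, 0.0]
contact_force: [0.5, -2.1, -2.4]
grip_width: 0.147
gripper_force: 79.4
```

>>> send_rows(plan=[[[0,-0.0002,0],-7,0.01],[[0,0,-0.012],0,0.01],[[0,0,-0.02],0,0.01],[[0,0,-0.02],0,0.01],[[-0.02,-0.0038,0],0,0.01],[[-0.024,-0.004,0],0,0.01],[[-0.024,-0.004,0],0,0.01],[[-0.0187,-0.004,0],0,0.01],[[0,0,0],-5,0.01],[[0,0,0],-6,0.01]])

```text
t: 17.12
position: [591.4, 93.6, 242.4]
orientation: [1.849, 2.54, 0.001]
contact_force: [-0.1, 0.4, -3.7]
grip_width: 0.149
gripper_force: 79.4
```

>>> send_rows(plan=[[[0,0,0],-7,0.01],[[0,0,0],-7,0.01],[[0,0,0],-5.2,0.01],[[0,0,0],0,0.01],[[0,0,0],0,0.01],[[0,0,0],0,0.01],[[0,0,0],0,0.01]])

```text
t: 17.7
position: [591.3, 95.4, 241.6]
orientation: [1.4, 2.812, 0.0]
contact_force: [0.5, 0.2, -4.2]
grip_width: 0.145
gripper_force: 79.4
```

Run:
```python
from h import *
bolt(1,241,37.2)
c=snap("wrist","w6")
for i in(0,2,3):
    try: print(i,end=" ");heads(c,[H[i]])
    except Exception as e: print(e)
```

```text
t 17.70 pos [591.3  95.4 241.6] yaw 37.07 tilt 0.02 j7 0.22 | shift [-0.0002 -0.0003  0.0006] |0.001| spin -0.13 F [ 0.5  0.2 -4.2] Tz -0.04 w 0.145 g 79.4
0 max() iterable argument is empty
2 max() iterable argument is empty
3 max() iterable argument is empty
```

Run:
```python
from h import *
c=dict(np.load("w6.npz"));q=proj(c,[[*h,93] for h in H]).round(0);print(q.tolist())
for u,v in q.astype(int)[[0,2,3]]:
    print(c["image"][v,u-12:u+13:3].tolist())
```

```text
[[400.0, 141.0], [323.0, 229.0], [232.0, 157.0], [307.0, 56.0]]
[[143, 134, 130], [147, 140, 141], [175, 180, 202], [171, 175, 196], [166, 170, 190], [168, 172, 191], [175, 180, 201], [170, 176, 195], [163, 165, 178]]
[[154, 151, 155], [171, 176, 196], [171, 175, 197], [167, 171, 190], [168, 173, 192], [173, 178, 200], [173, 178, 198], [153, 151, 156], [141, 133, 128]]
[[146, 136, 129], [172, 180, 200], [169, 174, 193], [166, 171, 191], [167, 171, 191], [170, 175, 195], [173, 180, 200], [163, 164, 177], [147, 138, 132]]
```

Only the brightness changed (threshold too high). I'll make it relative.

```bash
sed -i 's/s.max(2)>165/s.max(2)>110/' h.py
python3 - <<'E'
from h import *
c=dict(np.load("w6.npz"));heads(c,[H[0],H[2],H[3]])
E
```

```text
base c(596.5 180.9) s(24.1 24.1) a9.1  top c(596.6 180.9) s(13.5 13.4) a8.6
base c(504.8 97.7) s(24.1 24.1) a8.4  top c(504.8 97.6) s(13.5 13.6) a8.7
base c(509.2 185.1) s(24.1 23.9) a42.4  top c(509.1 185.2) s(13.4 13.2) a42.1
```

>>> send_rows(plan=[[[-0.0002,-0.0003,0.01],0,0.01],[[0,0,0.015],0,0.01],[[0,0,0.008],0,0.01],[[0,0,0],0,0.01],[[0,0,0.004],0,0.01],[[0,0,0.005],0,0.01],[[0,0,0.005],0,0.01],[[0,0,0.005],0,0.01],[[0,0,0],0,0.01],[[0,0,0],0,0.01]])

```text
t: 18.58
position: [591.0, 94.6, 189.0]
orientation: [-1.398, -2.813, 0.001]
contact_force: [0.2, 0.8, -3.6]
grip_width: 0.149
gripper_force: 79.2
```

```bash
python3 -c "
from h import *
bolt(1,189,0)"
```

```text
t 18.58 pos [591.   94.6 189. ] yaw 37.17 tilt 0.03 j7 0.19 | shift [-0.0001  0.0015  0.    ] |0.001| spin 37.17 F [ 0.2  0.8 -3.6] Tz -0.04 w 0.149 g 79.2
```

>>> send_rows(plan=[[[0,0.0002,0],4,0.01],[[0,0.0002,0],5,0.01],[[0,0.0002,0],5,0.01],[[0,0.0002,0],6,0.01],[[0,0.0002,0],6,0.01],[[0,0.0002,0],6,0.01],[[0,0,0],5,0.01],[[0,0,0],0,0.01],[[0,0,0],0,0.01],[[0,0,0],0,0.01]])

```text
t: 19.42
position: [592.7, 94.9, 189.7]
orientation: [2.215, 2.226, 0.001]
contact_force: [1.0, -1.4, -3.0]
grip_width: 0.149
gripper_force: 79.4
```

>>> send_rows(plan=[[[0,-0.0002,0],-7,0.01],[[0,0,-0.012],0,0.01],[[0,0,-0.02],0,0.01],[[0,0,-0.02],0,0.01],[[0.02,-0.0146,0],0,0.01],[[0.027,-0.0195,0],0,0.01],[[0.027,-0.0195,0],0,0.01],[[0.0269,-0.019,0],0,0.01],[[0,0,0],-5,0.01],[[0,0,0],-6.2,0.01]])

```text
t: 20.25
position: [505.3, 189.8, 242.8]
orientation: [-1.827, -2.555, -0.002]
contact_force: [0.6, -1.6, -4.1]
grip_width: 0.145
gripper_force: 79.4
```

>>> send_rows(plan=[[[0,0,0],-7,0.01],[[0,0,0],-7,0.01],[[0,0,0],-6,0.01],[[0,0,0],-4,0.01],[[0,0,0],0,0.01],[[0,0,0],0,0.01],[[0,0,0],0,0.01],[[0,0,0],0,0.01]])

```text
t: 20.92
position: [507.4, 186.5, 241.6]
orientation: [1.27, 2.873, 0.0]
contact_force: [0.0, 0.4, -4.4]
grip_width: 0.15
gripper_force: 79.4
```

Run:
```python
from h import *
bolt(3,241,42.2)
c=snap("wrist","w7");print(proj(c,[[*h,93] for h in H]).round(0).tolist())
for i in(0,1,2):
    try: print(i,end=" ");heads(c,[H[i]])
    except Exception as e: print(e)
```

```text
t 20.92 pos [507.4 186.5 241.6] yaw 42.29 tilt 0.01 j7 0.14 | shift [-0.      0.0004  0.0006] |0.001| spin 0.09 F [ 0.   0.4 -4.4] Tz -0.01 w 0.150 g 79.4
[[397.0, 300.0], [323.0, 362.0], [250.0, 300.0], [324.0, 229.0]]
0 base c(596.2 181.2) s(25.0 24.9) a8.8  top none
1 base c(597.6 62.5) s(1.8 2.8) a41.6  top none
2 base c(504.7 97.9) s(24.7 25.2) a8.6  top none
```

>>> send_rows(plan=[[[0,0.0004,0.01],0,0.01],[[0,0,0.015],0,0.01],[[0,0,0.008],0,0.01],[[0,0,0],0,0.01],[[0,0,0.004],0,0.01],[[0,0,0.005],0,0.01],[[0,0,0.005],0,0.01],[[0,0,0.005],0,0.01],[[0,0,0],0,0.01],[[0,0,0],0,0.01]])

```text
t: 21.8
position: [507.6, 186.3, 189.0]
orientation: [-1.269, -2.874, 0.001]
contact_force: [-0.5, -0.8, -3.7]
grip_width: 0.148
gripper_force: 79.4
```

Run:
```python
from h import *
bolt(3,189,0)
for n in("top","scene"):
  c=snap(n,n+"8")
  for i in(0,1,2):
    try: print(n,i,end=" ");heads(c,[H[i]])
    except Exception as e: print(e)
```

```text
t 21.80 pos [507.6 186.3 189. ] yaw 42.36 tilt 0.04 j7 0.10 | shift [-0.0002  0.0015 -0.    ] |0.002| spin 42.36 F [-0.5 -0.8 -3.7] Tz -0.05 w 0.148 g 79.4
top 0 base c(560.2 225.9) s(35.6 15.3) a38.5  top none
top 1 base c(592.7 92.7) s(22.4 21.6) a1.4  top none
top 2 base c(505.3 89.6) s(17.6 6.4) a1.3  top none
scene 0 base c(604.8 175.5) s(29.1 23.3) a48.8  top none
scene 1 base c(599.6 88.8) s(29.4 22.5) a48.8  top none
scene 2 base c(512.6 92.4) s(28.0 23.7) a49.3  top none
```

All three bolts match in the scene view, so bolt 1 turned too. Now I turn bolt 3 to the first-round mark and hold, then carry straight on to tight.

>>> send_rows(plan=[[[0,0.0002,0],5,0.01],[[0,0.0002,0],6,0.01],[[0,0.0002,0],6,0.01],[[0,0.0002,0],6,0.01],[[0,0.0002,0],6,0.01],[[0,0.0002,0],6,0.01],[[0,0.0001,0],7,0.01],[[0,0,0],0,0.01],[[0,0,0],0,0.01],[[0,0,0],0,0.01]])

```text
t: 22.73
position: [509.4, 186.8, 189.7]
orientation: [2.211, 2.23, 0.001]
contact_force: [0.4, -1.8, -2.5]
grip_width: 0.15
gripper_force: 79.6
```

>>> send_rows(plan=[[[0,0,0],0,0.01],[[0,0,0],0,0.01],[[0,0,0],0,0.01]])

```text
t: 22.98
position: [509.3, 186.9, 189.6]
orientation: [2.213, 2.229, 0.001]
contact_force: [1.5, -2.1, -1.6]
grip_width: 0.149
gripper_force: 79.8
```

>>> send_rows(plan=[[[0,0.0002,0],5,0.01],[[0,0.0002,0],5,0.01],[[0,0.0002,0],5,0.01],[[0,0.0002,0],5,0.01],[[0,0.0002,0],5,0.01],[[0,0.0001,0],5,0.01],[[0,0,0],3,0.01],[[0,0,0],0,0.01],[[0,0,0],0,0.01],[[0,0,0],0,0.01]])

```text
t: 23.82
position: [510.1, 187.0, 189.5]
orientation: [2.755, 1.51, 0.0]
contact_force: [0.2, -1.4, -0.1]
grip_width: 0.149
gripper_force: 79.9
```

Run:
```python
from h import *
bolt(3,189,-33)
```

```text
t 23.82 pos [510.1 187.  189.5] yaw -32.55 tilt 0.02 j7 -1.13 | shift [-0.0002 -0.0001  0.0005] |0.001| spin 0.45 F [ 0.2 -1.4 -0.1] Tz 0.06 w 0.149 g 79.9
```

>>> send_rows(plan=[[[0,-0.0002,0],-7,0.01],[[0,0,-0.012],-0.6,0.01],[[0,0,-0.02],0,0.01],[[0,0,-0.02],0,0.01],[[-0.01,0.0235,0],0,0.01],[[-0.0127,0.03,0],0,0.01],[[-0.0127,0.03,0],0,0.01],[[-0.0127,0.0298,0],0,0.01],[[0,0,0],-5,0.01],[[0,0,0],-6,0.01]])

```text
t: 24.65
position: [592.9, 93.5, 241.2]
orientation: [-2.477, -1.93, 0.001]
contact_force: [-0.3, 1.2, -3.7]
grip_width: 0.149
gripper_force: 79.5
```

>>> send_rows(plan=[[[0,0,0],-7,0.01],[[0,0,0],-7,0.01],[[0,0,0],-6,0.01],[[0,0,0],-2.4,0.01],[[0,0,0],0,0.01],[[0,0,0],0,0.01],[[0,0,0],0,0.01],[[0,0,0],0,0.01]])

```text
t: 25.32
position: [591.9, 95.9, 241.4]
orientation: [-2.054, -2.376, -0.0]
contact_force: [-0.3, 0.7, -4.2]
grip_width: 0.147
gripper_force: 79.5
```

Run:
```python
from h import *
bolt(1,241,8.5)
c=snap("wrist","w9");print(proj(c,[[*h,93] for h in H]).round(0).tolist())
for i in(0,1,2,3):
    try: print(i,end=" ");heads(c,[H[i]])
    except Exception as e: print(e)
```

```text
t 25.32 pos [591.9  95.9 241.4] yaw 8.32 tilt 0.02 j7 -0.24 | shift [-0.0005  0.      0.0004] |0.001| spin -0.18 F [-0.3  0.7 -4.2] Tz -0.04 w 0.147 g 79.5
[[347.0, 114.0], [323.0, 229.0], [212.0, 208.0], [225.0, 88.0]]
0 base c(596.7 181.0) s(23.8 23.6) a8.5  top c(596.7 180.9) s(13.3 13.4) a9.2
1 base c(590.7 104.2) s(22.8 2.2) a8.4  top none
2 base c(504.9 97.9) s(24.2 24.0) a8.5  top c(504.7 97.6) s(13.4 13.2) a8.4
3 base c(509.2 185.2) s(24.0 24.0) a66.3  top c(509.0 185.2) s(13.4 13.3) a66.2
```

Bolt 3 is at 1.15 rad. Now the opposite one, bolt 1.

>>> send_rows(plan=[[[-0.0005,0,0.01],0,0.01],[[0,0,0.015],0,0.01],[[0,0,0.008],0,0.01],[[0,0,0],0,0.01],[[0,0,0.004],0,0.01],[[0,0,0.005],0,0.01],[[0,0,0.005],0,0.01],[[0,0,0.005],0,0.01],[[0,0,0],0,0.01],[[0,0,0],0,0.01]])

```text
t: 26.2
position: [592.0, 95.0, 189.0]
orientation: [-2.053, -2.377, 0.001]
contact_force: [-0.8, 0.2, -3.5]
grip_width: 0.148
gripper_force: 79.5
```

```bash
python3 -c "
from h import *
bolt(1,189,8.5)"
```

```text
t 26.20 pos [592.  95. 189.] yaw 8.37 tilt 0.03 j7 -0.26 | shift [ 0.0004  0.0001 -0.    ] |0.000| spin -0.13 F [-0.8  0.2 -3.5] Tz -0.01 w 0.148 g 79.5
```

>>> send_rows(plan=[[[0,0.0002,0],5,0.01],[[0,0.0002,0],6,0.01],[[0,0.0002,0],6,0.01],[[0,0.0002,0],6,0.01],[[0,0.0002,0],6,0.01],[[0,0.0002,0],6,0.01],[[0,0.0001,0],7,0.01],[[0,0,0],0.5,0.01],[[0,0,0],0,0.01],[[0,0,0],0,0.01]])

```text
t: 27.03
position: [593.5, 94.8, 189.6]
orientation: [2.773, 1.475, 0.0]
contact_force: [-0.7, -1.3, -3.4]
grip_width: 0.146
gripper_force: 79.5
```

>>> send_rows(plan=[[[0,-0.0002,0],-7,0.01],[[0,0,0],-2,0.01],[[0,0,-0.012],0,0.01],[[0,0,-0.02],0,0.01],[[0,0,-0.02],0,0.01],[[0.018,-0.0075,0],0,0.01],[[0.021,-0.009,0],0,0.01],[[0.021,-0.009,0],0,0.01],[[0.0209,-0.0088,0],0,0.01],[[0,0,0],-5,0.01]])

```text
t: 27.87
position: [595.6, 190.8, 243.0]
orientation: [-2.563, -1.808, -0.008]
contact_force: [-1.2, 1.1, -3.3]
grip_width: 0.151
gripper_force: 79.5
```

>>> send_rows(plan=[[[0,0,0],-6,0.01],[[0,0,0],-7,0.01],[[0,0,0],-7,0.01],[[0,0,0],-6,0.01],[[0,0,0],-2.6,0.01],[[0,0,0],0,0.01],[[0,0,0],0,0.01],[[0,0,0],0,0.01],[[0,0,0],0,0.01]])

```text
t: 28.62
position: [596.6, 182.9, 241.6]
orientation: [2.052, 2.378, 0.0]
contact_force: [0.2, -0.4, -3.3]
grip_width: 0.151
gripper_force: 79.5
```

Run:
```python
from h import *
bolt(0,241,8.6)
c=snap("wrist","w10");print(proj(c,[[*h,93] for h in H]).round(0).tolist())
for i in(1,2,3):
    try: print(i,end=" ");heads(c,[H[i]])
    except Exception as e: print(e)
```

```text
t 28.62 pos [596.6 182.9 241.6] yaw 8.42 tilt 0.02 j7 -0.39 | shift [ 0.0002 -0.0004  0.0006] |0.001| spin -0.18 F [ 0.2 -0.4 -3.3] Tz -0.02 w 0.151 g 79.5
[[323.0, 228.0], [303.0, 324.0], [201.0, 306.0], [212.0, 207.0]]
1 base c(586.2 75.5) s(9.0 10.7) a8.4  top none
2 base c(505.0 97.8) s(24.2 23.8) a8.4  top none
3 base c(509.2 185.3) s(24.2 23.9) a66.4  top none
```

>>> send_rows(plan=[[[0.0002,-0.0004,0.01],0,0.01],[[0,0,0.015],0,0.01],[[0,0,0.008],0,0.01],[[0,0,0],0,0.01],[[0,0,0.004],0,0.01],[[0,0,0.005],0,0.01],[[0,0,0.005],0,0.01],[[0,0,0.005],0,0.01],[[0,0,0],0,0.01],[[0,0,0],0,0.01]])

```text
t: 29.5
position: [596.0, 182.9, 189.0]
orientation: [-2.051, -2.379, 0.001]
contact_force: [-0.6, -0.3, -2.8]
grip_width: 0.156
gripper_force: 79.5
```

Run:
```python
from h import *
bolt(0,189,8.5)
c=snap("scene","s11")
for i in(1,2,3):
    try: print(i,end=" ");heads(c,[H[i]])
    except Exception as e: print(e)
```

```text
t 29.50 pos [596.  182.9 189. ] yaw 8.48 tilt 0.03 j7 -0.41 | shift [ 0.      0.0003 -0.    ] |0.000| spin -0.02 F [-0.6 -0.3 -2.8] Tz 0.04 w 0.156 g 79.5
1 base c(598.1 89.4) s(27.0 24.0) a48.7  top none
2 base c(512.6 92.4) s(28.0 23.7) a49.3  top none
3 base c(514.2 182.1) s(25.8 22.1) a48.8  top none
```

Run:
```python
from h import *
c=dict(np.load("s11.npz"));q=proj(c,[[*h,93] for h in H]);print(q.round(0).tolist())
cv2.imwrite("pics/s11c.png",cv2.resize(c["image"][180:250,290:400,::-1],None,fx=7,fy=7,interpolation=cv2.INTER_CUBIC))
```

```text
[[376.0, 208.0], [341.0, 225.0], [312.0, 204.0], [346.0, 188.0]]
```

View pics/s11c.png

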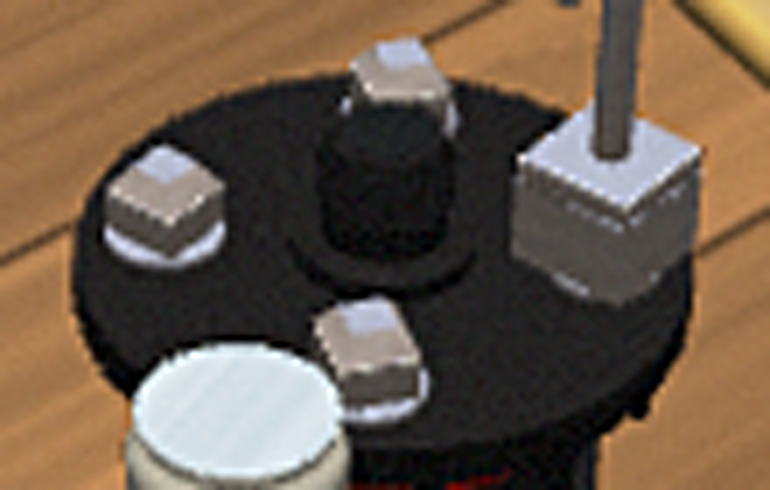

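The crop shows the front bolt 1 at (370,345), turned like the tight bolt 3 at (400,70). Bolt 2 at (165,200) is still at its first-round angle, and the key sits on bolt 0.

>>> send_rows(plan=[[[0,0.0002,0],5,0.01],[[0,0.0002,0],6,0.01],[[0,0.0002,0],6,0.01],[[0,0.0002,0],6,0.01],[[0,0.0002,0],6,0.01],[[0,0.0002,0],6,0.01],[[0,0.0001,0],7,0.01],[[0,0,0],0.5,0.01],[[0,0,0],0,0.01],[[0,0,0],0,0.01]])

```text
t: 30.38
position: [597.7, 182.5, 189.6]
orientation: [2.772, 1.477, 0.001]
contact_force: [0.3, -1.3, -3.6]
grip_width: 0.148
gripper_force: 79.5
```

>>> send_rows(plan=[[[0,-0.0002,0],-7,0.01],[[0,0,0],-2,0.01],[[0,0,-0.012],0,0.01],[[0,0,-0.02],0,0.01],[[0,0,-0.02],0,0.01],[[-0.0237,-0.0099,0],0,0.01],[[-0.031,-0.013,0],0,0.01],[[-0.031,-0.013,0],0,0.01],[[-0.029,-0.013,0],0,0.01],[[0,0,0],-5,0.01]])

```text
t: 31.22
position: [499.3, 94.3, 241.3]
orientation: [2.576, 1.796, -0.013]
contact_force: [0.0, -0.8, -4.0]
grip_width: 0.15
gripper_force: 79.4
```

>>> send_rows(plan=[[[0,0,0],-6,0.01],[[0,0,0],-7,0.01],[[0,0,0],-7,0.01],[[0,0,0],-6,0.01],[[0,0,0],-2.5,0.01],[[0,0,0],0,0.01],[[0,0,0],0,0.01],[[0,0,0],0,0.01],[[0,0,0],0,0.01]])

```text
t: 31.97
position: [504.4, 99.9, 241.6]
orientation: [2.052, 2.379, 0.0]
contact_force: [0.1, 0.7, -3.6]
grip_width: 0.152
gripper_force: 79.5
```

Run:
```python
from h import *
bolt(2,241,8.5)
c=snap("wrist","w12");print(proj(c,[[*h,93] for h in H]).round(0).tolist())
for i in(0,1,3):
    try: print(i,end=" ");heads(c,[H[i]])
    except Exception as e: print(e)
```

```text
t 31.97 pos [504.4  99.9 241.6] yaw 8.44 tilt 0.02 j7 -0.22 | shift [-0.0003 -0.      0.0006] |0.001| spin -0.06 F [ 0.1  0.7 -3.6] Tz -0.06 w 0.152 g 79.5
[[465.0, 138.0], [430.0, 249.0], [323.0, 229.0], [347.0, 113.0]]
0 base c(596.3 180.8) s(24.6 24.8) a64.9  top c(596.6 181.0) s(13.4 13.5) a64.5
1 base c(592.1 93.8) s(24.7 25.0) a64.2  top none
3 base c(509.2 185.4) s(24.4 24.5) a66.6  top c(509.1 185.3) s(13.5 13.5) a66.4
```

>>> send_rows(plan=[[[-0.0003,0,0.01],0,0.01],[[0,0,0.015],0,0.01],[[0,0,0.008],0,0.01],[[0,0,0],0,0.01],[[0,0,0.004],0,0.01],[[0,0,0.005],0,0.01],[[0,0,0.005],0,0.01],[[0,0,0.005],0,0.01],[[0,0,0],0,0.01],[[0,0,0],0,0.01]])

```text
t: 32.85
position: [504.3, 99.3, 189.0]
orientation: [-2.051, -2.379, 0.001]
contact_force: [-0.1, 0.7, -3.6]
grip_width: 0.15
gripper_force: 79.5
```

>>> send_rows(plan=[[[0,0.0002,0],5,0.01],[[0,0.0002,0],6,0.01],[[0,0.0002,0],6,0.01],[[0,0.0002,0],6,0.01],[[0,0.0002,0],6,0.01],[[0,0.0002,0],6,0.01],[[0,0.0001,0],7,0.01],[[0,0,0],0.5,0.01],[[0,0,0],0,0.01],[[0,0,0],0,0.01]])

```text
t: 33.68
position: [505.8, 99.1, 189.5]
orientation: [2.772, 1.477, 0.0]
contact_force: [-0.3, -0.6, -3.3]
grip_width: 0.148
gripper_force: 79.5
```

>>> send_rows(plan=[[[0,-0.0002,0],-7,0.01],[[0,0,0],-2,0.01],[[0,0,-0.012],0,0.01],[[0,0,-0.02],0,0.01],[[0,0,-0.02],0,0.01],[[0,0,0],0,0.01],[[0,0,0],0,0.01]])

```text
t: 34.27
position: [506.3, 99.7, 242.1]
orientation: [2.648, 1.688, 0.004]
contact_force: [-0.8, -0.9, -3.6]
grip_width: 0.15
gripper_force: 79.5
```

Run:
```python
from h import *
go(584,-191.3,240,41)
c=snap("wrist","w13")
heads(c,[H[2]])
c=snap("scene","s13");q=proj(c,[[*H[2],93]])[0].astype(int);print(q)
cv2.imwrite("pics/s13c.png",cv2.resize(c["image"][180:250,290:400,::-1],None,fx=6,fy=6,interpolation=cv2.INTER_CUBIC))
```

```text
t 34.27 pos [506.3  99.7 242.1] yaw -24.97 tilt 0.17 j7 -0.78 | shift [-0.231   0.1933  0.0021] |0.301| spin -65.97 F [-0.8 -0.9 -3.6] Tz 0.07 w 0.150 g 79.5
base c(509.3 107.2) s(3.0 23.1) a65.0  top none
[312 203]
```

View pics/s13c.png

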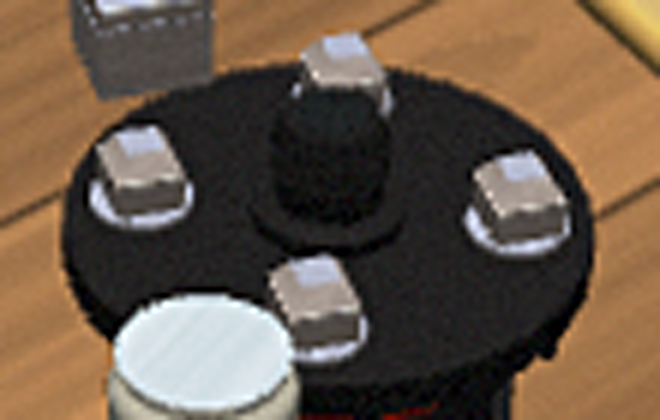

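The crop shows all four heads, at (140,170), (340,65), (520,195) and (315,295), turned alike, so all are tight. Now the key goes back to the tray.

>>> send_rows(plan=[[[-0.015,0.0123,0],0,0.01],[[-0.025,0.021,0],0,0.01],[[-0.025,0.021,0],0,0.01],[[-0.025,0.021,0],0,0.01],[[-0.025,0.021,0],0,0.01],[[-0.025,0.021,0],0,0.01],[[-0.025,0.021,0],0,0.01],[[-0.025,0.021,0],0,0.01],[[-0.025,0.021,0],0,0.01],[[-0.016,0.013,0],0,0.01]])

```text
t: 35.2
position: [582.1, -196.2, 239.0]
orientation: [-2.653, -1.683, 0.005]
contact_force: [0.5, -1.0, -4.2]
grip_width: 0.148
gripper_force: 79.5
```

>>> send_rows(plan=[[[0,0,0],-5,0.01],[[0,0,0],-7,0.01],[[0,0,0],-7,0.01],[[0,0,0],-7,0.01],[[0,0,0],-7,0.01],[[0,0,0],-7,0.01],[[0,0,0],-7,0.01],[[0,0,0],-7,0.01],[[0,0,0],-7,0.01],[[0,0,0],-5,0.01]])

```text
t: 36.03
position: [581.9, -191.5, 239.0]
orientation: [-1.293, -2.859, 0.0]
contact_force: [-0.0, 0.4, -4.2]
grip_width: 0.145
gripper_force: 79.5
```

>>> send_rows(plan=[[[0,0,0.02],0,0.01],[[0,0,0.025],0,0.01],[[0,0,0.025],0,0.01],[[0,0,0],0,0.01],[[0,0,0],0,0.01],[[0,0,0],0,0.01],[[0,0,0],0,0.01]])

```text
t: 36.62
position: [584.2, -191.9, 172.9]
orientation: [1.302, 2.856, 0.001]
contact_force: [-0.3, 1.1, -3.8]
grip_width: 0.148
gripper_force: 79.4
```

Run:
```python
from h import *
go(584,-191.3,116,41)
```

```text
t 36.62 pos [ 584.2 -191.9  172.9] yaw 40.99 tilt 0.18 j7 0.81 | shift [0.0008 0.0001 0.0569] |0.057| spin -0.01 F [-0.3  1.1 -3.8] Tz 0.02 w 0.148 g 79.4
```

>>> send_rows(plan=[[[0,0,0.02],0,0.01],[[0,0,0.02],0,0.01],[[0,0,0.009],0,0.01],[[0,0,0],0,0.01],[[0,0,0],0,0.01],[[0,0,0],0,0.01],[[0,0,0],0,0.01]])

```text
t: 37.2
position: [584.2, -192.0, 124.0]
orientation: [1.302, 2.856, 0.001]
contact_force: [-0.7, 0.2, -3.4]
grip_width: 0.148
gripper_force: 79.4
```

Run:
```python
from h import *
go(584,-191.3,114.2,41)
```

```text
t 37.20 pos [ 584.2 -192.   124. ] yaw 40.97 tilt 0.18 j7 0.79 | shift [0.0007 0.0003 0.0098] |0.010| spin -0.03 F [-0.7  0.2 -3.4] Tz 0.04 w 0.148 g 79.4
```

>>> send_rows(plan=[[[0,0,0.003],0,0.01],[[0,0,0.003],0,0.01],[[0,0,0.002],0,0.01],[[0,0,0.0015],0,0.01],[[0,0,0],0,0.01],[[0,0,0],0,0.01],[[0,0,0],0,0.01],[[0,0,0],0,0.01]])

```text
t: 37.87
position: [583.4, -191.7, 114.4]
orientation: [1.303, 2.858, -0.0]
contact_force: [-2.5, 1.1, 5.4]
grip_width: 0.151
gripper_force: 80.9
```

Run:
```python
from h import *
go(584,-191.3,114.2,41)
```

```text
t 37.87 pos [ 583.4 -191.7  114.4] yaw 40.98 tilt 0.05 j7 0.79 | shift [-0.0001  0.0007  0.0002] |0.001| spin -0.02 F [-2.5  1.1  5.4] Tz 0.01 w 0.151 g 80.9
```

>>> send_rows(plan=[[[0,0,0],0,0.03],[[0,0,0],0,0.05],[[0,0,0],0,0.085],[[0,0,0],0,0.085],[[0,0,0],0,0.085],[[0,0,0],0,0.085],[[0,0,0],0,0.085],[[0,0,0],0,0.085]])

```text
t: 38.53
position: [583.0, -191.8, 112.8]
orientation: [1.303, 2.858, -0.0]
contact_force: [0.4, -0.0, 0.3]
grip_width: 0.997
gripper_force: 0.0
```

>>> send_rows(plan=[[[0,0,-0.01],0,0.085],[[0,0,-0.02],0,0.085],[[0,0,-0.03],0,0.085],[[0,0,-0.03],0,0.085],[[0,0,-0.03],0,0.085],[[0,0,0],0,0.085],[[0,0,0],0,0.085],[[0,0,0],0,0.085]])

```text
t: 39.2
position: [582.7, -191.7, 233.0]
orientation: [1.303, 2.858, -0.0]
contact_force: [0.3, 0.0, 0.1]
grip_width: 0.992
gripper_force: 0.0
```

Run:
```python
from h import *
go(584,-191.3,240,41)
c=snap("wrist","w14")
for n in("wrist","scene","top"): snap(n,n+"14")
a,b=[cv2.imread(f"pics/{n}14.png") for n in("wrist","scene")]
cv2.imwrite("pics/end.png",np.hstack([a[::2,::2],b[::2,::2]]))
```

```text
t 39.20 pos [ 582.7 -191.7  233. ] yaw 40.98 tilt 0.02 j7 0.84 | shift [-0.0006  0.0013 -0.007 ] |0.007| spin -0.02 F [0.3 0.  0.1] Tz -0.04 w 0.992 g 0.0
```

View pics/end.png

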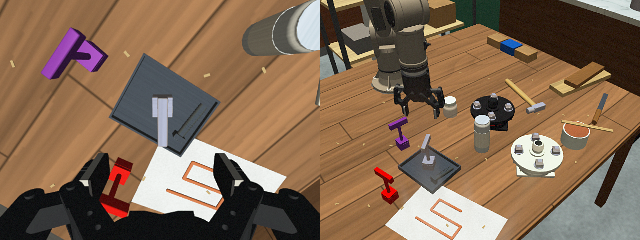

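The picture shows the key upright in the tray at (162,115) left and (427,148) right. The gripper is clear above it, and the bystanders are in place.

```bash
python3 -c "
from bench import ticket
print(ticket.finish_job())"
```

```text
the job is handed in; nothing more can be done
None
```

The job is handed in, with no verdict returned yet: all four bolts look tight (three measured at about 1.15–1.18 rad, the last one only checked by eye against the others), and the key stands upright and released in the tray after about 39 s.

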